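# Turn an etched coupon over on the lip of a turnover stand

### The arm

A 6-joint arm with a two-finger parallel gripper is mounted at the origin on a cart in front of the work surface, level with it; the furniture and walls round the work are solid. World frame = base frame: x ahead of the robot, y to its left, z up, the work surface at z = 0. Lengths are in m, angles in rad, forces in N, time in s.
With the tool pointing down it reaches from about 0.35 to 0.95 m from the base axis. Payload 17.4 kg.
Tool frame: the origin (TCP) lies between the finger pads; the fingertips stand 8 mm ahead of it and the grasp point (between the pads) lies 11 mm behind it; y points along the fingers, x is the direction in which the jaws open and shut, and the axes are right-handed (so a half turn about y gives the same grasp; the last joint's range is limited). The gripper opens to 93 mm and grips with 3 to 60 N. Pads are 15 mm wide; open, the fingers measure 128 mm over their backs; the gripper's body (75 mm by 188 mm) begins 65 mm behind the grasp point.
Start: joints at [-1.209, 0.116, 1.442, -0, 1.584, -0.038], TCP at [0.263, -0.622, 0.227] pointing down, gripper open.
Joint ranges: [-2.83, 2.83], [-0.83, 2.19], [0.07, 2.5], [-1.14, 4.28], [0.01, 3], [-2.97, 2.97]. Speed limits (rad/s): [1.89, 1.89, 2.22, 3.14, 3.14, 3.14].

### API

Orientations are given as [roll, pitch, yaw] about the fixed x, y, z axes, in that order (R = Rz(yaw) Ry(pitch) Rx(roll)).
In Python, from cell import r gives the robot as it stands. The module is installed in compiled form; this text tells all that it offers.
- The arm moves only by the tool play_rows, never from a script. Its argument "plan" is a list of rows, each an object of numbers: "dx", "dy", "dz": the shift along the tool's x, y, z in m; "spin": the turn about the tool's y in units of 5 degrees (1.0 is 5 degrees). A call has 1 to 10 rows; each row shifts and turns the commanded pose from where the row before left it, along the tool's axes as they then stand; what a row does not reach is not made up. A row lasts 1/12 s, in which the tool goes at most 41.7 mm and 7.16 degrees, less where a joint would pass 70% of its speed; a pose out of reach is approached as far as the arm can. A call with a gripper value outside its range is refused whole. "hand" is the finger opening in m, from 0 to 0.093, set as the call begins (left out, the last holds). The fingers move at their own pace and stop on an object; "newtons" is the grip in N (left out, the last holds). Time passes only in rows, so rows that do not move let the fingers close. It gives the time, the measured TCP pose, the force and the opening at its end, in the units of the state.
- r.observe(): the state, without advancing time (a new reading comes with each control period).
- r.camera(name): name is "scene" or "top"; returns a dict with "frame" (400x640x3 uint8, red, green, blue), "fx", "fy", "cx", "cy" (pixels), "cam_to_world" (4x4, takes a point from camera to world coordinates). Camera axes: x right, y up, looking along -z (the intrinsics and any distortion apply to the point x, -y, -z); pixel columns grow to the right and rows downward; lengths in m; the calibration is good to about 2 mm. A picture is of the moment at which its call begins. There is no depth.
- r.hand_in(): hands the job in, once; it reports no verdict.
The state is a dict: "t": time; "joint_pos": joint angles; "qvel": joint speeds; "joint_efforts": joint torques, N m; "ee_pos": TCP position; "tcp_rot": TCP orientation; "ft_force": force on the tool from outside, world axes, zero at the start; "wrist_torque": the same for the moment, N m; "width": finger opening in m.
Only numpy, scipy, OpenCV 4.12 (cv2) and the standard library are available. Lean on these libraries where they do the work, as an engineer would, in place of code of your own. Each camera call takes 0.05 s, during which the arm holds its last target.

### The job

Turn over the oblong aluminium coupon (the 60 x 40 mm one; not the square one or the long narrow strip) with the turnover stand: drop it, level and lengthwise, from just above onto the upper edge of the stand's ramp so that somewhat more than half of it overhangs on the tray side and it flips over the edge. It must end lying flat in the stand's tray with its etched face down; leave the two other coupons where they are.

Things in the scene. Friction and masses are not known exactly. Their poses are not given: they have to be found in the camera images.
- coupon_oblong: Flat aluminium plate 60 x 40 x 8 mm, 52 g, lying on the worktop with its etched face up (a dark ring, 25 mm across, in the middle of that face only; the other face is plain). Origin: middle of the plain face, which is the underside at the start. x along the 60 mm side, y along the 40 mm side, z out of the etched face.
- coupon_square: Bystander of the same make, 40 x 40 x 8 mm, etched face up; not to be moved. Origin: middle of its underside.
- coupon_strip: Bystander of the same make, 84 x 26 x 8 mm, long side along its x, etched face up; not to be moved. Origin: middle of its underside.
- stand: Turnover stand, fixed; origin on the worktop straight below the lip, z up, x from the ramp to the tray (away from the robot within 10 degrees). Base from x = -86 to 150 mm, 116 mm wide. A steel ramp 36 mm wide, 4 mm thick, rises at 40 degrees from x = -65, z = 65 mm to its upper edge, the lip, at x = 0, z = 120 mm. Nothing stands above or beyond the lip; below it on the +x side is the open tray.
- lip (a point): Middle of the ramp's upper edge, 120 mm above the worktop; the edge runs 36 mm along the stand's y. Axes as the stand's. A level coupon let go with its underside 10 to 20 mm above the lip, long side along the stand's x, centre 8 to 18 mm beyond the lip on the tray side, tips over it, turns over falling and lands in the tray; with its centre on the ramp side it does not turn over.
- tray_mid (a point): The middle of the tray's floor, 8 mm above the worktop and 64 mm beyond the lip along the stand's x. The tray is 158 mm (stand's x) by 104 mm (stand's y) inside, its walls rise 34 mm above its floor. Axes as the stand's.

How it is judged:
By the outcome, as a careful person would: the job done as asked, in the order asked, and still so for the second after the job is handed in, with the robot touching nothing.
It also fails if it takes over 32 s, if anything falls off the work surface, if the arm or the gripper's body presses on something with over 40 N, if the wrist force passes 120 N, or if a joint passes its speed limit or range.

## Working session

There is one attempt and no reset: what is moved stays moved. The work goes in short steps, Python scripts to look and compute and a tool call to move; the robot and the scene stay as the last step left them, time stands still between calls to the robot, and variables do not carry over. Pictures are saved under pics/ and viewed, and the job is handed in when it is done.

Besides the shell and the picture viewer there is one more tool, called as name([rows], argument=value, ...), one row to a line, values as JSON. play_rows: Moves the arm, as the interface text tells. Its arguments: {"type":"object","properties":{"plan":{"type":"array","items":{"type":"object","properties":{"dx":{"type":"number"},"dy":{"type":"number"},"dz":{"type":"number"},"spin":{"type":"number"}}}},"hand":{"type":"number"},"newtons":{"type":"number"}},"required":["plan"]}

```bash
mkdir -p pics
python3 - <<'E'
from cell import r
import cv2,numpy as np
s=r.observe()
print(s)
for n in("scene","top"):
    c=r.camera(n); cv2.imwrite(f"pics/{n}0.png",c["frame"][:,:,::-1])
    print(n,{k:v for k,v in c.items() if k!="frame"})
E
```

```text
{'t': 0.0, 'joint_pos': array([-1.20880948e+00,  1.16496890e-01,  1.44225335e+00, -3.34035556e-05,
        1.58400331e+00, -3.78048585e-02]), 'qvel': array([-0.0024996 , -0.00091238, -0.00080136,  0.00076443,  0.00043115,
        0.00073182]), 'joint_efforts': array([ 5.37863321e-03, -7.21262956e+01, -6.22609162e+01,  7.81659409e-02,
        2.37639510e-02, -5.07733955e-05]), 'ee_pos': array([ 0.26263952, -0.62159978,  0.22590523]), 'tcp_rot': array([-1.57078583e+00,  1.16132973e-03, -1.17100504e+00]), 'ft_force': array([ 0.71285594,  0.3083332 , -0.4802389 ]), 'wrist_torque': array([ 0.03456944, -0.01470794,  0.01634152]), 'width': 0.09293676469136773}
scene {'fx': 505.9205156416283, 'fy': 505.9205156416283, 'cx': 328.73998816189476, 'cy': 199.33296137828185, 'cam_to_world': array([[-0.73851279,  0.39929277, -0.5432901 ,  0.03961036],
       [-0.67422844, -0.44195664,  0.59168432,  0.34817653],
       [-0.00385539,  0.80326808,  0.59560518,  0.6654004 ],
       [ 0.        ,  0.        ,  0.        ,  1.        ]])}
top {'fx': 425.49691450651534, 'fy': 425.49691450651534, 'cx': 308.8057454009686, 'cy': 205.0309550426915, 'cam_to_world': array([[ 0.02663566,  0.99227311, -0.12118006,  0.43116455],
       [-0.99963224,  0.02582152, -0.00828411, -0.23011532],
       [-0.00509105,  0.12135615,  0.99259597,  0.97099454],
       [ 0.        ,  0.        ,  0.        ,  1.        ]])}
```

View pics/scene0.png

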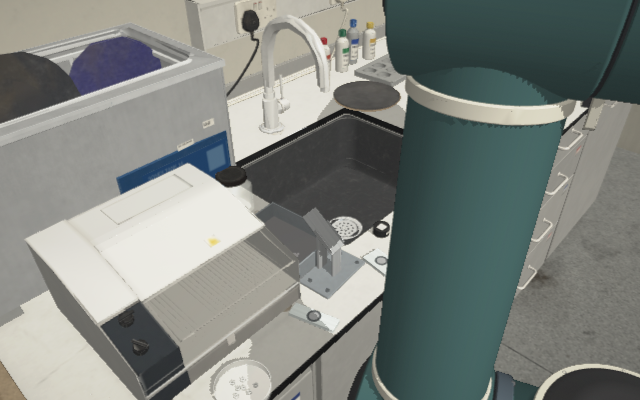

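View pics/top0.png

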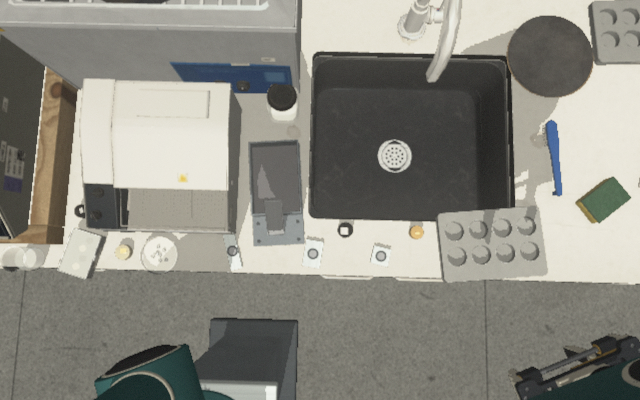

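Run:
```python
import cv2
t=cv2.imread("pics/top0.png");cv2.imwrite("pics/topz.png",cv2.resize(t[130:280,210:410],None,fx=4,fy=4,interpolation=cv2.INTER_CUBIC))
s=cv2.imread("pics/scene0.png");cv2.imwrite("pics/scz.png",cv2.resize(s[190:340,230:400],None,fx=4,fy=4,interpolation=cv2.INTER_CUBIC))
```

```text
(no output)
```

View pics/topz.png

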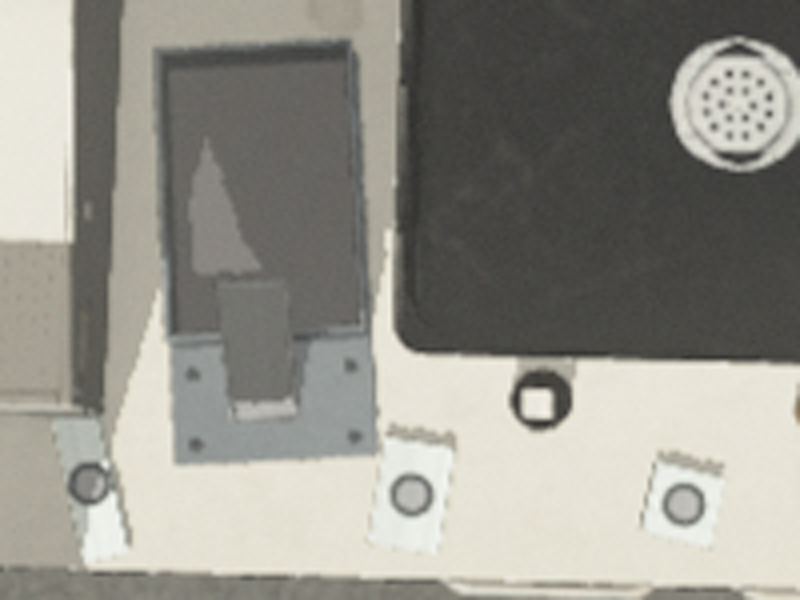

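View pics/scz.png

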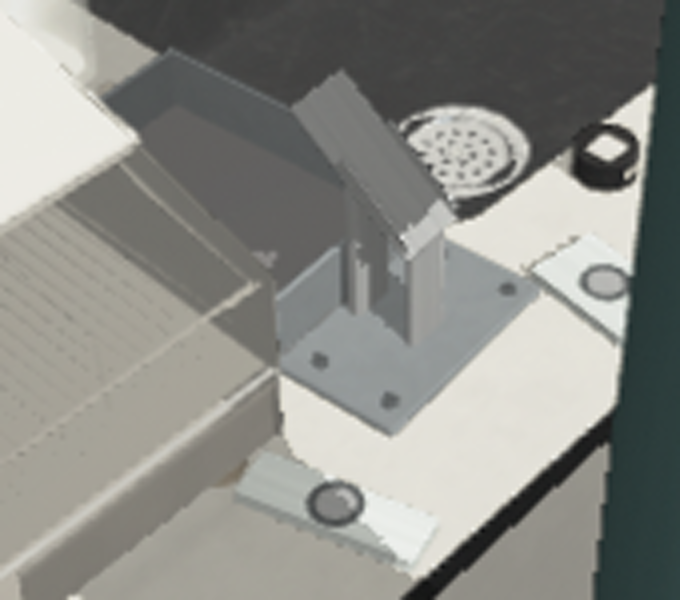

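```bash
cat > h.py <<'E'
import numpy as np,cv2
K={}
K["top"]=(425.49691450651534,308.8057454009686,205.0309550426915,np.array([[0.02663566,0.99227311,-0.12118006,0.43116455],[-0.99963224,0.02582152,-0.00828411,-0.23011532],[-0.00509105,0.12135615,0.99259597,0.97099454],[0,0,0,1]]))
K["scene"]=(505.9205156416283,328.73998816189476,199.33296137828185,np.array([[-0.73851279,0.39929277,-0.5432901,0.03961036],[-0.67422844,-0.44195664,0.59168432,0.34817653],[-0.00385539,0.80326808,0.59560518,0.6654004],[0,0,0,1]]))
def cast(n,u,v,z):
    f,cx,cy,T=K[n]; d=T[:3,:3]@np.array([(u-cx)/f,-(v-cy)/f,-1]); o=T[:3,3]
    return o+d*(z-o[2])/d[2]
def ray(n,u,v):
    f,cx,cy,T=K[n]; d=T[:3,:3]@np.array([(u-cx)/f,-(v-cy)/f,-1]); return T[:3,3],d/np.linalg.norm(d)
def proj(n,p):
    f,cx,cy,T=K[n]; q=T[:3,:3].T@(np.array(p)-T[:3,3]); return cx+f*q[0]/-q[2], cy-f*q[1]/-q[2]
E
python3 - <<'E'
from h import *
t=cv2.imread("pics/top0.png")
z=lambda u,v:(210+(u+.5)/4-.5,130+(v+.5)/4-.5)
for nm,pts,h in [("coupon ctr",[(411,495)],.008),("square ctr",[(684,504)],.008),("strip",[(88,483)],.008),
 ("lip",[(218,278),(292,278)],.12),("ramp low",[(228,402),(298,398)],.065),
 ("tray wall top corners",[(155,48),(354,40),(170,338),(367,330)],.042),("base near corners",[(176,464),(377,452)],.008)]:
    for p in pts: print(nm,cast("top",*z(*p),h).round(4))
# white mask coupon
g=t[235:270,296:332]
hsv=cv2.cvtColor(g,cv2.COLOR_BGR2HSV)
for y in range(0,35,1): print(235+y,' '.join(f"{int(a[0])-int(a[2]):4d}" for a in g[y]))
E
```

```text
coupon ctr [ 0.4395 -0.233   0.008 ]
square ctr [ 0.4385 -0.3863  0.008 ]
strip [ 0.4413 -0.051   0.008 ]
lip [ 0.5447 -0.1325  0.12  ]
lip [ 0.5457 -0.1699  0.12  ]
ramp low [ 0.4856 -0.1341  0.065 ]
ramp low [ 0.4887 -0.1714  0.065 ]
tray wall top corners [ 0.6842 -0.0831  0.042 ]
tray wall top corners [ 0.6916 -0.1945  0.042 ]
tray wall top corners [ 0.5212 -0.0985  0.042 ]
tray wall top corners [ 0.5285 -0.2065  0.042 ]
base near corners [ 0.4533 -0.1001  0.008 ]
base near corners [ 0.463  -0.2132  0.008 ]
235    3    4    2    2    2    3    3    2  -18  -16  -14  -21  -22  -17  -16  -16  -18  -15  -14  -15  -14  -16  -15  -15  -15  -16  -17  -16  -14  -15  -15  -17  -14  -15  -15  -16
236    3    2    3    3    2    5    3    2  -19  -15  -15  -19  -18  -21  -21  -21  -19  -21  -21  -21  -18  -15  -16  -16  -17  -16  -16  -15  -14  -15  -14  -15  -15  -16  -16  -15
237    1    1    2    1    2    3    1    3  -16  -18  -20  -19  -17  -15  -16  -16  -22  -17  -18  -18  -20  -22  -20  -18  -15  -21  -21  -18  -15  -15  -17  -16  -15  -16  -16  -15
238    1    1   -1    0    3    
[... 5155 characters left out ...]
-22  -17  -14  -10   -9   -9   -9   -6   -6   -6   -5   -4   -3   -2   -4   -3   -4   -7  -17  -17  -17  -18  -17  -15  -17  -15  -18  -16  -16  -16
267  -15  -17  -16  -18  -16  -17  -18  -16  -15  -16  -14  -15  -22  -15  -13  -10  -10   -8   -7   -6   -5   -4   -3   -8  -17  -15  -17  -18  -16  -16  -16  -16  -17  -16  -17  -14
268  -17  -18  -17  -16  -15  -16  -17  -15  -17  -17  -17  -16  -17  -17  -15  -17  -17  -17  -20  -16  -14  -10   -8  -12  -19  -17  -17  -17  -18  -16  -17  -17  -17  -17  -16  -16
269  -16  -17  -17  -18  -16  -17  -16  -16  -16  -16  -17  -18  -17  -16  -17  -16  -15  -16  -16  -18  -18  -18  -17  -18  -19  -17  -17  -17  -18  -16  -17  -17  -18  -18  -18  -19
```

```bash
python3 - <<'E'
from h import *
def tri(a,b):
    o1,d1=ray("top",*a);o2,d2=ray("scene",*b)
    s=np.linalg.lstsq(np.c_[d1,-d2],o2-o1,rcond=None)[0]
    p,q=o1+d1*s[0],o2+d2*s[1]; return ((p+q)/2).round(4),round(np.linalg.norm(p-q),4)
print("lid nr",tri((229,188),(265,228)))
print("lid far r",tri((237,84),(190,165)))
print("box near right low",tri((236,230),(299,300)))
print("lip scene",cast("scene",303.2,215.7,.12),cast("scene",315.4,207.5,.12))
z=lambda u,v:(210+(u+.5)/4-.5,130+(v+.5)/4-.5)
print("lip tri",tri(z(218,278),(303.2,215.7)),tri(z(292,278),(315.4,207.5)))
t=cv2.imread("pics/top0.png").astype(int)
m=((t[:,:,0]-t[:,:,2])>-10).astype(np.uint8); mm=np.zeros_like(m); mm[239:270,302:326]=m[239:270,302:326]
n,l,st,c=cv2.connectedComponentsWithStats(mm); k=1+np.argmax(st[1:,4]); 
ys,xs=np.where(l==k)
P=np.array([cast("top",x,y,.008)[:2] for x,y in zip(xs,ys)],np.float32)
rc=cv2.minAreaRect(P); print(rc, cv2.boxPoints(rc)); 
C=P.mean(0); w,v=np.linalg.eigh(np.cov(P.T)); print(C,v[:,1],np.degrees(np.arctan2(v[1,1],v[0,1])),np.sqrt(12*w))
E
python3 - <<'E'
import cv2
s=cv2.imread("pics/scene0.png");cv2.imwrite("pics/scz2.png",cv2.resize(s[120:340,20:320],None,fx=2.6,fy=2.6,interpolation=cv2.INTER_CUBIC))
E
```

```text
lid nr (array([ 0.5643, -0.0615,  0.1195]), np.float64(0.0036))
lid far r (array([ 0.7756, -0.0701,  0.1492]), np.float64(0.0047))
box near right low (array([ 0.4865, -0.0586,  0.0021]), np.float64(0.0032))
lip scene [ 0.53784074 -0.12872195  0.12      ] [ 0.5382633  -0.15984742  0.12      ]
lip tri (array([ 0.5442, -0.1328,  0.1145]), np.float64(0.003)) (array([ 0.5471, -0.1691,  0.1102]), np.float64(0.0003))
((0.43946897983551025, -0.23336490988731384), (0.03959660232067108, 0.06028066575527191), 82.08649444580078) [[ 0.4068899  -0.24882501]
 [ 0.4665965  -0.25712433]
 [ 0.47204807 -0.2179048 ]
 [ 0.41234145 -0.20960549]]
[ 0.43950182 -0.23307873] [-0.99268893  0.12070079] 173.06745115135624 [0.03947378 0.06039132]
```

View pics/scz2.png

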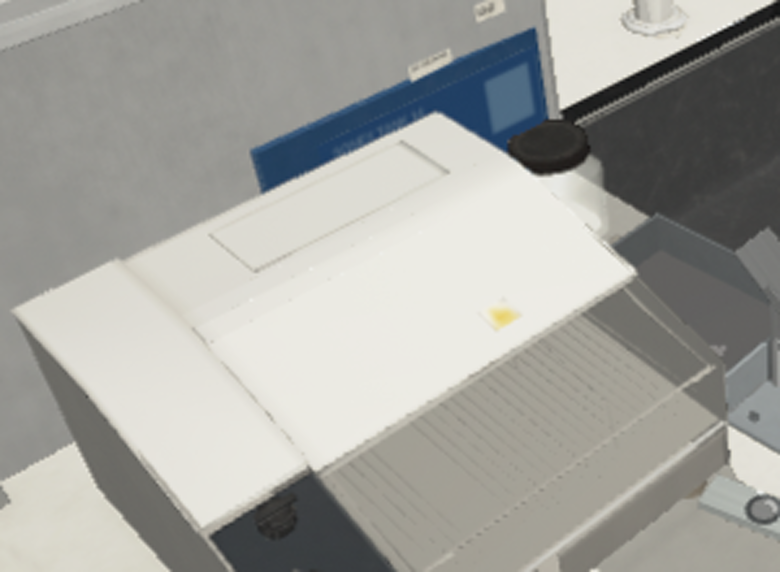

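Run:
```python
from h import *
z=lambda u,v:(230+(u+.5)/4-.5,190+(v+.5)/4-.5)
print(cast("scene",*z(335,502),.008))
for p in [(293,103),(342,70)]: print(z(*p),cast("scene",*z(*p),.12))
for p in [(.5455,-.1325,.12),(.5465,-.17,.12),(.5435,-.1332,.12)]: print(proj("scene",p))
# low ramp corner (400,255),(455,205) at z .065
for p in [(405,250),(457,208)]: print(cast("scene",*z(*p),.065))
for p in [(282,372),(392,434),(538,288)]: print('base',cast("scene",*z(*p),.008))
import cv2
s=cv2.imread("pics/scene0.png");cv2.imwrite("pics/scz3.png",cv2.resize(s[195:265,290:360],None,fx=8,fy=8,interpolation=cv2.INTER_NEAREST))
t=cv2.imread("pics/top0.png");cv2.imwrite("pics/topz3.png",cv2.resize(t[190:250,245:310],None,fx=9,fy=9,interpolation=cv2.INTER_NEAREST))
```

```text
[ 0.43972773 -0.04833396  0.008     ]
(302.875, 215.375) [ 0.53889887 -0.12898913  0.12      ]
(315.125, 207.125) [ 0.53937916 -0.16031188  0.12      ]
(np.float64(301.605562822294), np.float64(212.87599479489168))
(np.float64(315.9794529370774), np.float64(203.06744271751293))
(np.float64(302.7010571427645), np.float64(213.1664675037726))
[ 0.48012581 -0.13643761  0.065     ]
[ 0.48145676 -0.17255345  0.065     ]
base [ 0.50880748 -0.08620531  0.008     ]
base [ 0.44757132 -0.0920665   0.008     ]
base [ 0.4582799  -0.20480723  0.008     ]
```

View pics/scz3.png

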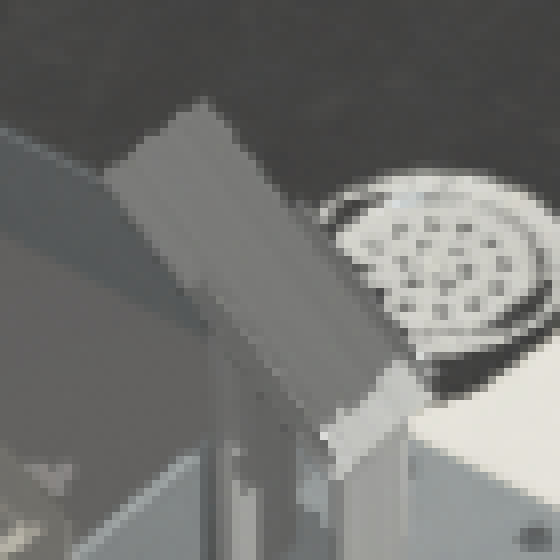

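View pics/topz3.png

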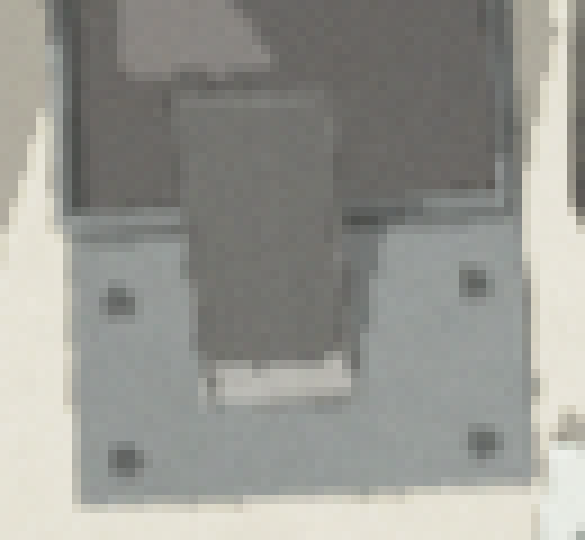

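play_rows([
  {"dx": -0.02, "dz": 0.02},
  {"dx": -0.028, "dz": 0.03},
  {"dx": -0.028, "dz": 0.03},
  {"dx": -0.028, "dz": 0.03},
  {"dx": -0.028, "dz": 0.03},
  {"dx": -0.028, "dz": 0.03},
  {"dx": -0.028, "dz": 0.03},
  {"dx": -0.028, "dz": 0.03},
  {"dx": -0.028, "dz": 0.03},
  {"dx": -0.02, "dz": 0.02},
], hand=0.054, newtons=20)

```text
schema error: expected keys dx, dy, dz, spin
```

play_rows([
  {"spin": 1.2},
  {"spin": 1.2},
  {"spin": 1.2},
  {"spin": 1.2},
  {"spin": 1.28},
  {},
])

```text
schema error: expected keys dx, dy, dz, spin
```

All four keys are needed in each row.

play_rows([
  {"dx": -0.02, "dy": 0, "dz": 0.02, "spin": 0},
  {"dx": -0.028, "dy": 0, "dz": 0.03, "spin": 0},
  {"dx": -0.028, "dy": 0, "dz": 0.03, "spin": 0},
  {"dx": -0.028, "dy": 0, "dz": 0.03, "spin": 0},
  {"dx": -0.028, "dy": 0, "dz": 0.03, "spin": 0},
  {"dx": -0.028, "dy": 0, "dz": 0.03, "spin": 0},
  {"dx": -0.028, "dy": 0, "dz": 0.03, "spin": 0},
  {"dx": -0.028, "dy": 0, "dz": 0.03, "spin": 0},
  {"dx": -0.028, "dy": 0, "dz": 0.03, "spin": 0},
  {"dx": -0.02, "dy": 0, "dz": 0.02, "spin": 0},
], hand=0.054, newtons=20)

```text
t: 0.93
ee_pos: [0.4185, -0.2668, 0.2266]
tcp_rot: [-1.57, 0.0, -1.17]
ft_force: [0.8, -0.5, -0.4]
width: 0.054
```

play_rows([
  {"dx": 0, "dy": 0, "dz": 0, "spin": 1.2},
  {"dx": 0, "dy": 0, "dz": 0, "spin": 1.2},
  {"dx": 0, "dy": 0, "dz": 0, "spin": 1.2},
  {"dx": 0, "dy": 0, "dz": 0, "spin": 1.2},
  {"dx": 0, "dy": 0, "dz": 0, "spin": 1.28},
  {"dx": 0, "dy": 0, "dz": 0, "spin": 0},
  {"dx": 0, "dy": 0, "dz": 0, "spin": 0},
])

```text
t: 1.52
ee_pos: [0.4178, -0.2696, 0.2265]
tcp_rot: [-1.571, 0.0, -1.698]
ft_force: [-0.4, 0.2, -0.8]
width: 0.0541
```

play_rows([
  {"dx": -0.02, "dy": 0, "dz": 0.0065, "spin": 0},
  {"dx": -0.0189, "dy": 0, "dz": 0.0064, "spin": 0},
  {"dx": 0, "dy": 0.03, "dz": 0, "spin": 0},
  {"dx": 0, "dy": 0.035, "dz": 0, "spin": 0},
  {"dx": 0, "dy": 0.035, "dz": 0, "spin": 0},
  {"dx": 0, "dy": 0.03, "dz": 0, "spin": 0},
  {"dx": 0, "dy": 0.02, "dz": 0, "spin": 0},
  {"dx": 0, "dy": 0, "dz": 0, "spin": 0},
  {"dx": 0, "dy": 0, "dz": 0, "spin": 0},
])

```text
t: 2.27
ee_pos: [0.4354, -0.2326, 0.0765]
tcp_rot: [-1.572, 0.001, -1.699]
ft_force: [-0.3, 0.1, 0.9]
width: 0.054
```

Run:
```python
from cell import r
import cv2
print({k:r.observe()[k] for k in("t","ee_pos","tcp_rot","ft_force")})
c=r.camera("scene")["frame"][:,:,::-1]; d=r.camera("top")["frame"][:,:,::-1]
cv2.imwrite("pics/a.png",cv2.hconcat([cv2.resize(c[180:330,290:440],(390,390)),cv2.resize(d[150:300,240:390],(390,390))]))
```

```text
{'t': 2.2667, 'ee_pos': array([ 0.4354448 , -0.23258817,  0.07649583]), 'tcp_rot': array([-1.57222503e+00,  6.47730891e-04, -1.69905018e+00]), 'ft_force': array([-0.3055196 ,  0.05206009,  0.92093632])}
```

View pics/a.png

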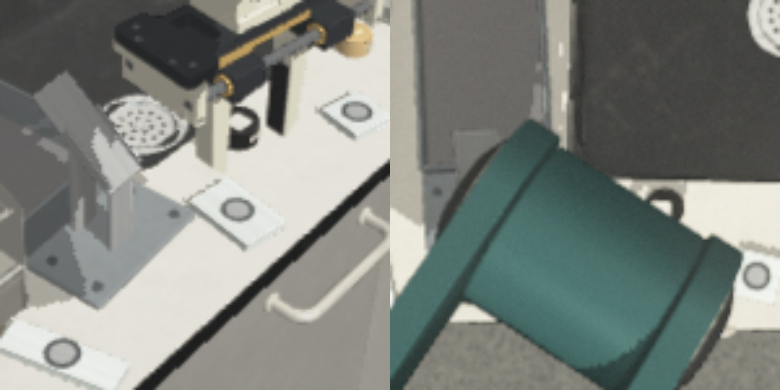

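The scene view shows the fingers straddling the oblong coupon (left half, about (240,208)), with the ramp clear of the gripper body. I'll go down.

play_rows([
  {"dx": 0, "dy": 0.018, "dz": 0, "spin": 0},
  {"dx": 0, "dy": 0.018, "dz": 0, "spin": 0},
  {"dx": 0, "dy": 0.012, "dz": 0, "spin": 0},
  {"dx": 0, "dy": 0, "dz": 0, "spin": 0},
])

```text
t: 2.7
ee_pos: [0.4353, -0.2325, 0.0276]
tcp_rot: [-1.572, 0.001, -1.701]
ft_force: [-0.2, -0.7, -0.8]
width: 0.0541
```

Run:
```python
from cell import r
import cv2
c=r.camera("scene")["frame"][:,:,::-1]
cv2.imwrite("pics/b.png",cv2.resize(c[190:290,290:420],None,fx=6,fy=6,interpolation=cv2.INTER_CUBIC))
```

```text
(no output)
```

View pics/b.png

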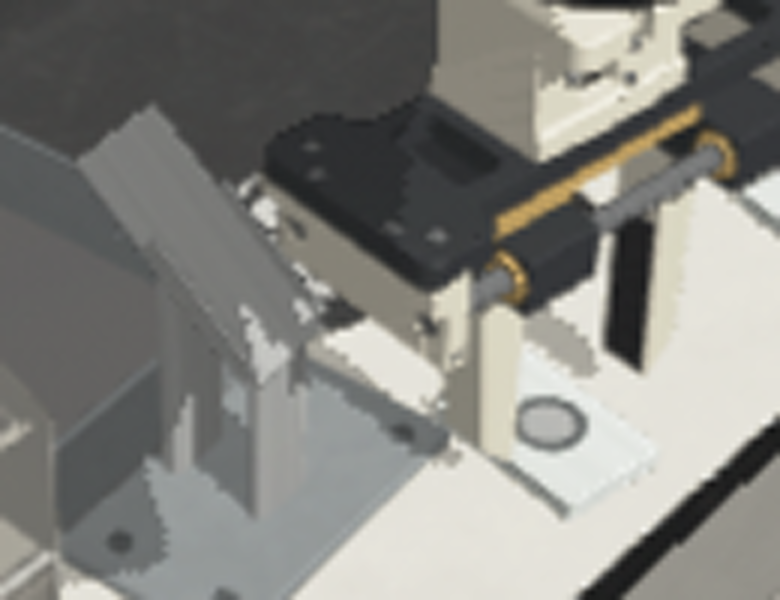

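play_rows([
  {"dx": 0, "dy": 0.006, "dz": 0, "spin": 0},
  {"dx": 0, "dy": 0.006, "dz": 0, "spin": 0},
  {"dx": 0, "dy": 0.0055, "dz": 0, "spin": 0},
  {"dx": 0, "dy": 0, "dz": 0, "spin": 0},
])

```text
t: 3.08
ee_pos: [0.4354, -0.2325, 0.0102]
tcp_rot: [-1.572, 0.0, -1.701]
ft_force: [-1.0, -1.1, 0.1]
width: 0.0543
```

play_rows([
  {"dx": 0, "dy": 0, "dz": 0, "spin": 0},
  {"dx": 0, "dy": 0, "dz": 0, "spin": 0},
  {"dx": 0, "dy": 0, "dz": 0, "spin": 0},
  {"dx": 0, "dy": 0, "dz": 0, "spin": 0},
  {"dx": 0, "dy": 0, "dz": 0, "spin": 0},
  {"dx": 0, "dy": 0, "dz": 0, "spin": 0},
  {"dx": 0, "dy": 0, "dz": 0, "spin": 0},
  {"dx": 0, "dy": 0, "dz": 0, "spin": 0},
], hand=0.03, newtons=20)

```text
t: 3.75
ee_pos: [0.4359, -0.2328, 0.0114]
tcp_rot: [-1.57, -0.0, -1.702]
ft_force: [-0.3, 1.1, 4.7]
width: 0.0395
```

play_rows([
  {"dx": 0, "dy": -0.01, "dz": 0, "spin": 0},
  {"dx": 0, "dy": -0.025, "dz": 0, "spin": 0},
  {"dx": 0, "dy": -0.035, "dz": 0, "spin": 0},
  {"dx": 0, "dy": -0.035, "dz": 0, "spin": 0},
  {"dx": 0, "dy": -0.035, "dz": 0, "spin": 0},
  {"dx": 0, "dy": -0.025, "dz": 0, "spin": 0},
  {"dx": 0, "dy": -0.01, "dz": 0, "spin": 0},
  {"dx": 0, "dy": 0, "dz": 0, "spin": -1.2},
  {"dx": 0, "dy": 0, "dz": 0, "spin": -1.24},
  {"dx": 0, "dy": 0, "dz": 0, "spin": 0},
])

```text
t: 4.58
ee_pos: [0.4355, -0.2326, 0.1856]
tcp_rot: [-1.571, 0.0, -1.483]
ft_force: [-0.4, -0.9, 0.1]
width: 0.0397
```

Run:
```python
from cell import r
import cv2,numpy as np
s=r.observe();print({k:s[k] for k in("t","ee_pos","tcp_rot","width","ft_force")})
y=s["tcp_rot"][2]; d=np.array([.5505,-.1493])-s["ee_pos"][:2]
print("dx",d@[np.cos(y),np.sin(y)],"dz",d@[-np.sin(y),np.cos(y)])
c=r.camera("scene")["frame"][:,:,::-1]
cv2.imwrite("pics/c.png",cv2.resize(c[120:290,260:430],None,fx=3.5,fy=3.5,interpolation=cv2.INTER_CUBIC))
```

```text
{'t': 4.5833, 'ee_pos': array([ 0.43547086, -0.2325724 ,  0.18561561]), 'tcp_rot': array([-1.57149717e+00,  4.28872099e-04, -1.48318066e+00]), 'width': 0.039650488662632405, 'ft_force': array([-0.42302671, -0.85701306,  0.13724838])}
dx -0.07288751842249866 dz 0.12187455131137424
```

View pics/c.png

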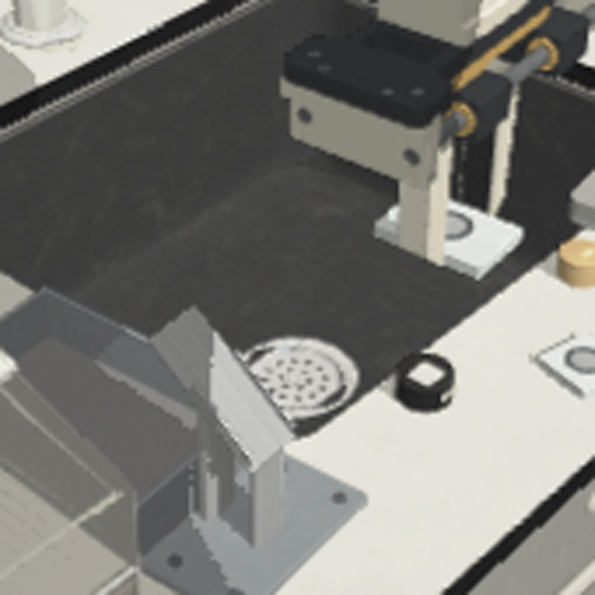

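The coupon is held level, gripped near its middle. I'll carry it over the lip.

play_rows([
  {"dx": -0.01, "dy": 0, "dz": 0.015, "spin": 0},
  {"dx": -0.015, "dy": 0, "dz": 0.025, "spin": 0},
  {"dx": -0.015, "dy": 0, "dz": 0.027, "spin": 0},
  {"dx": -0.015, "dy": 0, "dz": 0.025, "spin": 0},
  {"dx": -0.012, "dy": 0, "dz": 0.02, "spin": 0},
  {"dx": -0.006, "dy": 0, "dz": 0.01, "spin": 0},
  {"dx": 0, "dy": 0.01, "dz": 0, "spin": 0},
  {"dx": 0, "dy": 0, "dz": 0, "spin": 0},
  {"dx": 0, "dy": 0, "dz": 0, "spin": 0},
])

```text
t: 5.38
ee_pos: [0.5502, -0.1504, 0.175]
tcp_rot: [-1.573, 0.001, -1.49]
ft_force: [0.1, -0.7, -0.8]
width: 0.0396
```

Run:
```python
from cell import r
import cv2,numpy as np
s=r.observe();print({k:s[k] for k in("t","ee_pos","tcp_rot","width","ft_force")})
c=r.camera("scene")["frame"][:,:,::-1]; cv2.imwrite("pics/draw.png",c)
cv2.imwrite("pics/d.png",cv2.resize(c[150:270,260:390],None,fx=6,fy=5,interpolation=cv2.INTER_CUBIC))
cv2.imwrite("pics/dt.png",r.camera("top")["frame"][:,:,::-1])
```

```text
{'t': 5.3833, 'ee_pos': array([ 0.55021322, -0.15044185,  0.17497244]), 'tcp_rot': array([-1.57274588e+00,  5.12299102e-04, -1.49026792e+00]), 'width': 0.03959591386535174, 'ft_force': array([ 0.11556849, -0.71171701, -0.77021057])}
```

View pics/d.png

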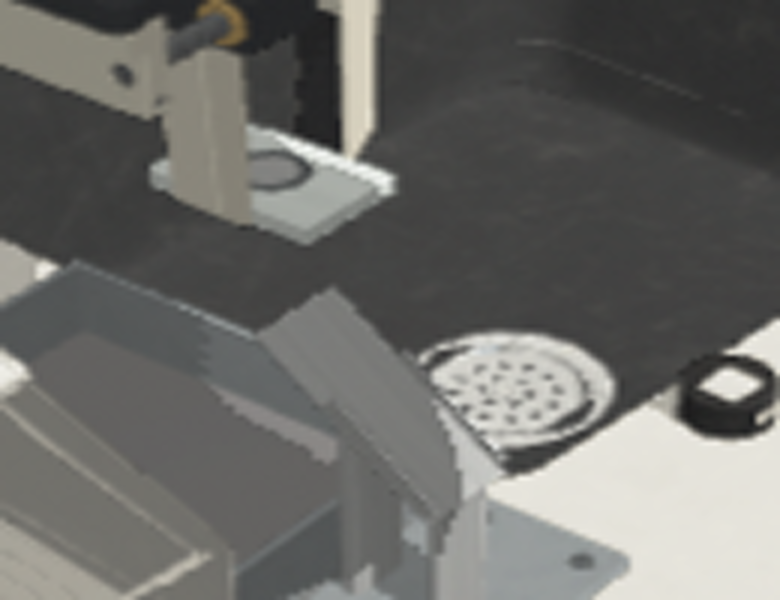

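View pics/dt.png

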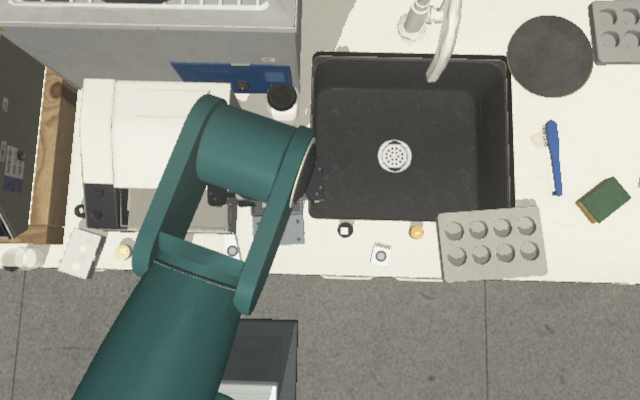

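Run:
```python
from h import *
z=lambda u,v:(260+(u+.5)/6-.5,150+(v+.5)/5-.5)
for n,p,h in [("A",(397,178),.1723),("B",(308,233),.1723),("Bbot",(308,244),.1643),("far",(150,172),.1723),("ring",(272,170),.1723),("lipL",(262,332),.12),("lipR",(333,288),.12)]:
    print(n,cast("scene",*z(*p),h).round(4))
```

```text
A [ 0.5204 -0.1681  0.1723]
B [ 0.5171 -0.1284  0.1723]
Bbot [ 0.5205 -0.1316  0.1643]
far [ 0.575  -0.1236  0.1723]
ring [ 0.55   -0.1477  0.1723]
lipL [ 0.5372 -0.1282  0.12  ]
lipR [ 0.5393 -0.1601  0.12  ]
```

The view confirms the coupon is level, about 12 mm beyond the lip. I'll trim the position and lower it to about 15 mm above.

play_rows([
  {"dx": -0.0015, "dy": 0.008, "dz": 0.001, "spin": 0},
  {"dx": 0, "dy": 0.01, "dz": 0, "spin": 0},
  {"dx": 0, "dy": 0.008, "dz": 0, "spin": 0},
  {"dx": 0, "dy": 0.003, "dz": 0, "spin": 0},
  {"dx": 0, "dy": 0, "dz": 0, "spin": 0},
  {"dx": 0, "dy": 0, "dz": 0, "spin": 0},
  {"dx": 0, "dy": 0, "dz": 0, "spin": 0},
])

```text
t: 6.07
ee_pos: [0.5524, -0.1484, 0.1475]
tcp_rot: [-1.57, -0.0, -1.489]
ft_force: [0.9, -0.1, -0.5]
width: 0.0394
```

Run:
```python
from cell import r
import cv2,numpy as np
s=r.observe();print({k:s[k] for k in("t","ee_pos","tcp_rot","width","ft_force")})
c=r.camera("scene")["frame"][:,:,::-1]
cv2.imwrite("pics/e.png",cv2.resize(c[150:270,260:390],None,fx=6,fy=5,interpolation=cv2.INTER_CUBIC))
```

```text
{'t': 6.0667, 'ee_pos': array([ 0.55237625, -0.14843374,  0.14748821]), 'tcp_rot': array([-1.57039569e+00, -1.65610692e-04, -1.48866131e+00]), 'width': 0.03939397383977243, 'ft_force': array([ 0.87884204, -0.05054285, -0.47926745])}
```

View pics/e.png

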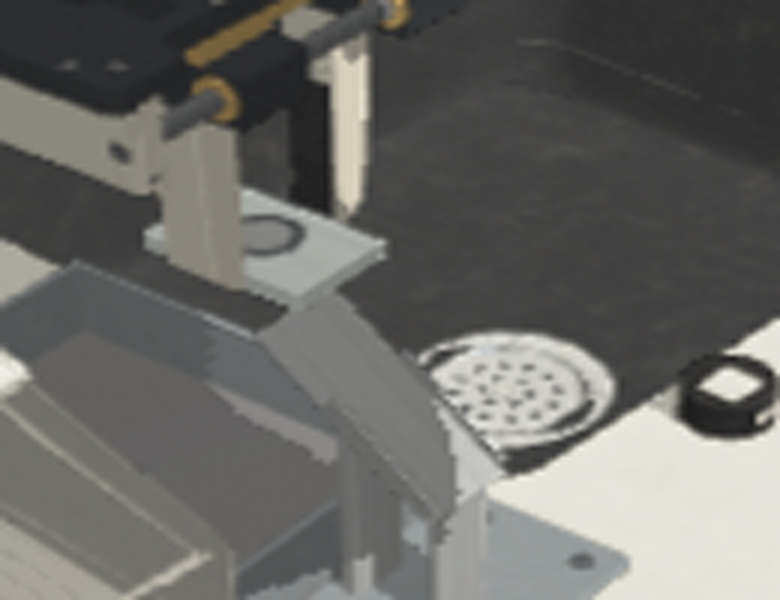

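play_rows([
  {"dx": 0, "dy": 0.002, "dz": -0.001, "spin": 0},
  {"dx": 0, "dy": 0, "dz": 0, "spin": 0},
  {"dx": 0, "dy": 0, "dz": 0, "spin": 0},
  {"dx": 0, "dy": 0, "dz": 0, "spin": 0},
])

```text
t: 6.45
ee_pos: [0.5512, -0.1485, 0.1452]
tcp_rot: [-1.571, -0.0, -1.489]
ft_force: [-0.4, 0.5, -0.4]
width: 0.0397
```

play_rows([
  {"dx": 0, "dy": 0, "dz": 0, "spin": 0},
  {"dx": 0, "dy": 0, "dz": 0, "spin": 0},
  {"dx": 0, "dy": 0, "dz": 0, "spin": 0},
  {"dx": 0, "dy": 0, "dz": 0, "spin": 0},
  {"dx": 0, "dy": 0, "dz": 0, "spin": 0},
  {"dx": 0, "dy": 0, "dz": 0, "spin": 0},
  {"dx": 0, "dy": 0, "dz": 0, "spin": 0},
  {"dx": 0, "dy": 0, "dz": 0, "spin": 0},
  {"dx": 0, "dy": 0, "dz": 0, "spin": 0},
  {"dx": 0, "dy": 0, "dz": 0, "spin": 0},
], hand=0.09)

```text
t: 7.28
ee_pos: [0.5512, -0.1485, 0.1452]
tcp_rot: [-1.571, -0.0, -1.489]
ft_force: [-0.4, 0.2, -0.0]
width: 0.0897
```

Run:
```python
from cell import r
import cv2,numpy as np
s=r.observe();print({k:s[k] for k in("t","ee_pos","tcp_rot","width","ft_force")})
c=r.camera("scene")["frame"][:,:,::-1]
cv2.imwrite("pics/f.png",cv2.resize(c[150:270,240:370],None,fx=6,fy=5,interpolation=cv2.INTER_CUBIC))
```

```text
{'t': 7.2833, 'ee_pos': array([ 0.55123635, -0.14846025,  0.14515299]), 'tcp_rot': array([-1.57077900e+00, -9.64379948e-06, -1.48862884e+00]), 'width': 0.0897281387795687, 'ft_force': array([-0.4219154 ,  0.24377832, -0.00719475])}
```

View pics/f.png

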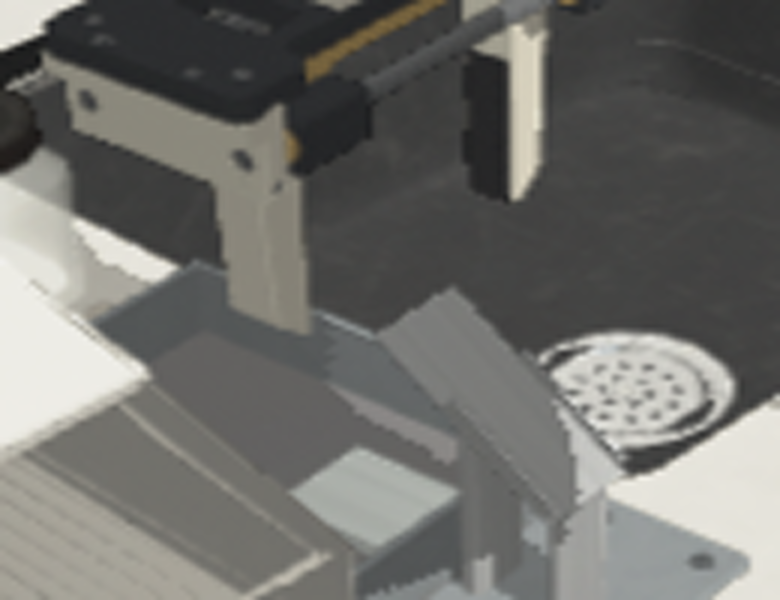

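The coupon is in the tray with a plain face showing (about (375,500)). I'll raise the arm and move it aside to check whether it lies flat.

play_rows([
  {"dx": 0, "dy": -0.02, "dz": 0, "spin": 0},
  {"dx": 0, "dy": -0.03, "dz": 0, "spin": 0},
  {"dx": 0, "dy": -0.03, "dz": 0, "spin": 0},
  {"dx": 0, "dy": -0.02, "dz": 0, "spin": 0},
  {"dx": 0.02, "dy": 0, "dz": -0.01, "spin": 0},
  {"dx": 0.035, "dy": 0, "dz": -0.015, "spin": 0},
  {"dx": 0.035, "dy": 0, "dz": -0.015, "spin": 0},
  {"dx": 0.035, "dy": 0, "dz": -0.015, "spin": 0},
  {"dx": 0.035, "dy": 0, "dz": -0.015, "spin": 0},
  {"dx": 0.035, "dy": 0, "dz": -0.015, "spin": 0},
])

```text
t: 8.17
ee_pos: [0.4816, -0.3514, 0.2453]
tcp_rot: [-1.571, -0.0, -1.488]
ft_force: [1.5, -0.9, 0.4]
width: 0.0901
```

play_rows([
  {"dx": 0.035, "dy": 0, "dz": -0.015, "spin": 0},
  {"dx": 0.035, "dy": 0, "dz": -0.015, "spin": 0},
  {"dx": 0.02, "dy": 0, "dz": -0.01, "spin": 0},
  {"dx": 0, "dy": 0, "dz": 0, "spin": 0},
  {"dx": 0, "dy": 0, "dz": 0, "spin": 0},
  {"dx": 0, "dy": 0, "dz": 0, "spin": 0},
])

```text
t: 8.67
ee_pos: [0.4502, -0.4424, 0.2451]
tcp_rot: [-1.571, 0.0, -1.489]
ft_force: [0.1, 0.5, -0.3]
width: 0.0898
```

Run:
```python
from cell import r
import cv2,numpy as np
s=r.observe();print({k:s[k] for k in("t","ee_pos","tcp_rot","width","ft_force")})
c=r.camera("scene")["frame"][:,:,::-1]; d=r.camera("top")["frame"][:,:,::-1]
cv2.imwrite("pics/g_s.png",c);cv2.imwrite("pics/g_t.png",d)
cv2.imwrite("pics/g1.png",cv2.resize(d[130:280,210:410],None,fx=4,fy=4,interpolation=cv2.INTER_CUBIC))
cv2.imwrite("pics/g2.png",cv2.resize(c[190:340,230:400],None,fx=4,fy=4,interpolation=cv2.INTER_CUBIC))
```

```text
{'t': 8.6667, 'ee_pos': array([ 0.45018537, -0.44236951,  0.24509665]), 'tcp_rot': array([-1.57074055e+00,  2.95059562e-04, -1.48876701e+00]), 'width': 0.08983626338937509, 'ft_force': array([ 0.05687021,  0.54499148, -0.34682728])}
```

View pics/g1.png

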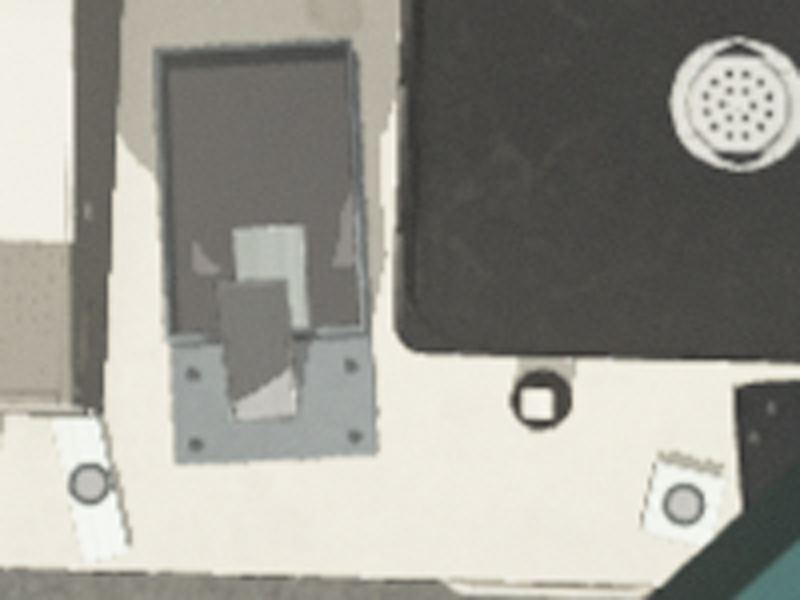

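View pics/g2.png

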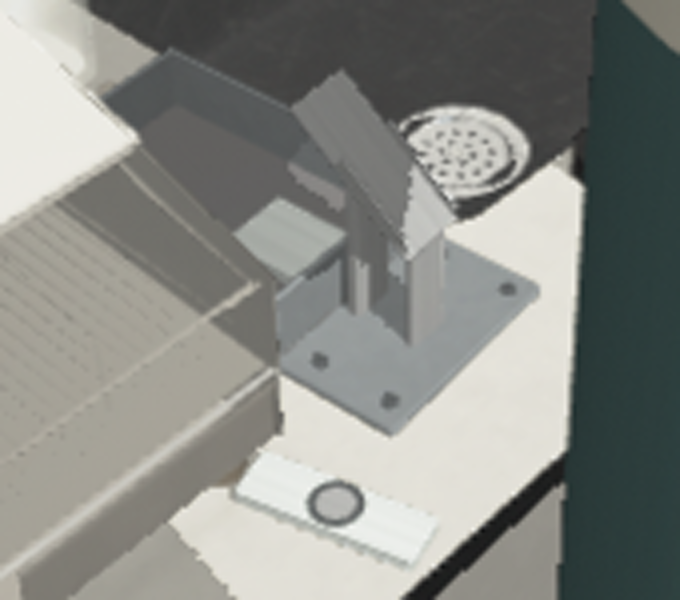

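Run:
```python
from h import *
zs=lambda u,v:(230+(u+.5)/4-.5,190+(v+.5)/4-.5)
zt=lambda u,v:(210+(u+.5)/4-.5,130+(v+.5)/4-.5)
S={"FL":(232,237),"FR":(283,197),"NL":(287,277),"NR":(347,237)}
for k,p in S.items(): print(k,"scene",cast("scene",*zs(*p),.016).round(4),cast("scene",*zs(*p),.045).round(4))
for k,p in {"FL":(233,228),"FR":(304,225),"NR":(308,328)}.items(): print(k,"top",cast("top",*zt(*p),.016).round(4),cast("top",*zt(*p),.045).round(4))
def tri(a,b):
    o1,d1=ray("top",*a);o2,d2=ray("scene",*b)
    s=np.linalg.lstsq(np.c_[d1,-d2],o2-o1,rcond=None)[0]
    p,q=o1+d1*s[0],o2+d2*s[1]; return ((p+q)/2).round(4),round(np.linalg.norm(p-q),4)
for k,p in {"FL":(233,228),"FR":(304,225),"NR":(308,328)}.items(): print(k,tri(zt(*p),zs(*S[k])))
print("tray floor-level ref: front wall inside top edge",cast("top",*zt(268,336),.042))
for f,t in (("t","top"),("s","scene")):
    im=cv2.imread(f"pics/g_{f}.png"); a=(185,225,255,300) if f=="t" else (230,265,280,325)
    cv2.imwrite(f"pics/h_{f}.png",cv2.resize(im[a[0]:a[1],a[2]:a[3]],None,fx=14,fy=14,interpolation=cv2.INTER_CUBIC))
```

```text
FL scene [ 0.5833 -0.1275  0.016 ] [ 0.559  -0.1062  0.045 ]
FR scene [ 0.5857 -0.1642  0.016 ] [ 0.5613 -0.1414  0.045 ]
NL scene [ 0.5443 -0.1255  0.016 ] [ 0.5218 -0.1043  0.045 ]
NR scene [ 0.5427 -0.1642  0.016 ] [ 0.5202 -0.1413  0.045 ]
FL top [ 0.5875 -0.128   0.016 ] [ 0.5827 -0.1311  0.045 ]
FR top [ 0.5903 -0.1683  0.016 ] [ 0.5854 -0.1702  0.045 ]
NR top [ 0.5315 -0.1725  0.016 ] [ 0.5284 -0.1742  0.045 ]
FL (array([ 0.5867, -0.1286,  0.0135]), np.float64(0.0029))
FR (array([ 0.5907, -0.1682,  0.0106]), np.float64(0.001))
NR (array([ 0.537 , -0.1682,  0.0156]), np.float64(0.0138))
tray floor-level ref: front wall inside top edge [ 0.52374437 -0.15225338  0.042     ]
```

View pics/h_t.png

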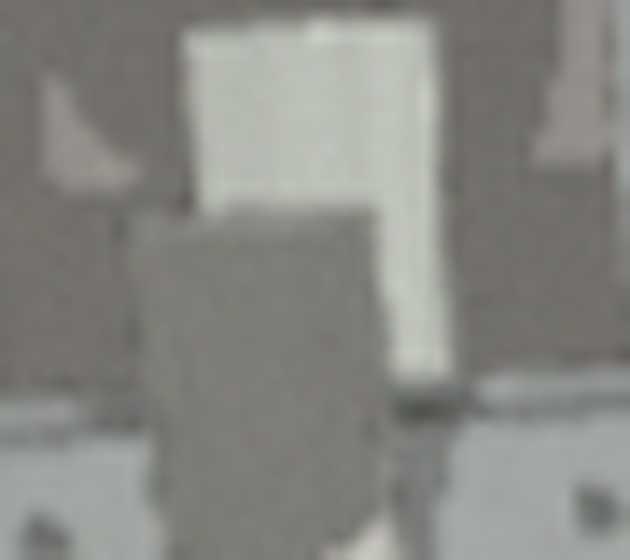

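View pics/h_s.png

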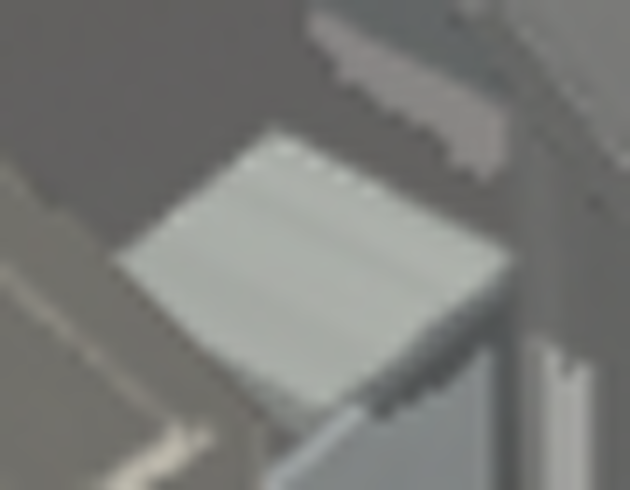

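```bash
python3 -c "
from cell import r
print(r.hand_in(), r.observe()['t'])"
```

```text
the job is handed in; nothing more can be done
the job is handed in; nothing more can be done
```

The oblong coupon is turned over and lying in the stand's tray with its plain face up. I handed the job in at about 8.8 s.

I gripped it across its 40 mm width and carried it level and lengthwise over the lip. I let it go with its underside about 15 mm above the lip and its centre about 13–14 mm beyond it on the tray side.

**What the last checks showed:**
- **Turned over:** no ring shows on the coupon, though the part in view includes where its middle should be, so the etched face is down.
- **Flat:** in the top view its visible long edge measures 59 mm at the height of a coupon lying flat. The two far corners came out at 11–14 mm high, against 16 mm expected. A coupon leaning on the tray wall would not fit these numbers.
- **Other coupons:** the rings on the square and the strip are where they were at the start, to within about half a pixel.
- **Robot:** it was clear of everything at hand-in. No force reading was above about 5 N, and that one came as the fingers closed on the coupon.

**What disagreed or could not be checked:**
- The two cameras put the lip a few millimetres apart. I used a value in between, which left room within the 8–18 mm drop range.
- The near end of the coupon is partly hidden by the ramp and the tray wall. My two-camera fix on the near right corner missed by 14 mm, because the wall hides that corner in the scene view. I judged flatness from the other corners and the visible edge.

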